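# Pick out the heavy vase for scraping

## Task

The two dry clay vases on the ware board look alike, but one was left too thick. Lift each in turn clear of the board to feel which is heavier, leave the lighter one standing upright on the board, and finish holding the heavier one still and upright, well clear above the middle of the scrap tray, where I will scrape it; do not put it down or let go of it. Do not drop or tip either vase, and leave the bowl, the knife and the sanding block where they are.

Things in the scene. Friction and masses are not known exactly. Their poses are not given: they have to be found in the camera images.
- vase_a: One of the two look-alike matt white dry-clay vases on the ware board, either end. Rigid, 155 mm tall: foot 50 mm across, belly 80 mm across at 48 mm height, straight round neck 32 mm across from 110 to 146 mm height (grip it there), mouth flaring to 35 mm at the top. Origin: centre of the foot's underside, z up through the neck.
- vase_b: The other look-alike vase: same shape, size, origin and axes as vase_a. Which is heavier cannot be seen; the two weigh between 0.2 and 0.55 kg and differ by at least 0.08 kg.
- board: Ware board: plain wooden plank, 150 (its x) x 400 (its y) x 20 mm, fixed flat on the table. Origin: centre of its underside; its top is 20 mm above the table. The vases stand on it side by side, one towards each end, 140 to 220 mm apart.
- tray: Scrap tray: shallow open steel tray with some clay chips on its floor, 220 (its x) x 250 (its y) mm, rim 30 mm high, walls 4 mm, fixed on the table. Origin: centre of its underside, at table level.
- bowl: Bystander: dry-clay bowl, 110 mm across, 50 mm high, loose on the table beyond the board and tray. Origin: centre of its underside.
- knife: Bystander: trimming knife with a light wooden handle, lying loose on the table beyond the board, about 200 mm long, 19 mm thick. Origin: middle of the handle at table level, x towards the blade.
- sanding_block: Bystander: cork sanding block, 55 x 90 x 30 mm, loose on the table beyond the tray. Origin: centre of its underside.
Not all that is in view belongs to the job. Leave any blue, pink or turquoise look-alike of the vase_b alone.

How it is judged:
On the way, in this order (a step that is already met when the one before it is completed fails the run):
1. the lighter vase is lifted at least 15 mm clear of the board in the fingers, while the heavier one stands on the board with its weight of over 3.4 N (((height (world z) of vase_a above 0.035 m and contact force between vase_a and the fingers above 0.5 N and contact force between vase_a and board below 0.1 N and height (world z) of vase_b between 0.015 and 0.025 m and angle between vase_b's own z axis and vertical below 0.15 rad and linear speed of vase_b below 0.03 m/s and contact force between vase_b and the fingers below 0.1 N and contact force between vase_b and board above 3.4 N) or (height (world z) of vase_b above 0.035 m and contact force between vase_b and the fingers above 0.5 N and contact force between vase_b and board below 0.1 N and height (world z) of vase_a between 0.015 and 0.025 m and angle between vase_a's own z axis and vertical below 0.15 rad and linear speed of vase_a below 0.03 m/s and contact force between vase_a and the fingers below 0.1 N and contact force between vase_a and board above 3.4 N))), for 0.2 s.
2. both vases stand upright on the board, let go (height (world z) of vase_a between 0.015 and 0.025 m and angle between each of vase_a, vase_b's own z axis and vertical below 0.15 rad and linear speed of each of vase_a, vase_b below 0.03 m/s and contact force between each of vase_a, vase_b and the fingers below 0.1 N and contact force between each of vase_a, vase_b and board above 1 N and height (world z) of vase_b between 0.015 and 0.025 m), for 0.2 s.
3. the heavier vase is lifted at least 15 mm clear of the board in the fingers, while the lighter one stands on the board with its weight of under 3.4 N (((height (world z) of vase_b above 0.035 m and contact force between vase_b and the fingers above 0.5 N and contact force between vase_b and board below 0.1 N and height (world z) of vase_a between 0.015 and 0.025 m and angle between vase_a's own z axis and vertical below 0.15 rad and linear speed of vase_a below 0.03 m/s and contact force between vase_a and the fingers below 0.1 N and contact force between vase_a and board between 1 and 3.4 N) or (height (world z) of vase_a above 0.035 m and contact force between vase_a and the fingers above 0.5 N and contact force between vase_a and board below 0.1 N and height (world z) of vase_b between 0.015 and 0.025 m and angle between vase_b's own z axis and vertical below 0.15 rad and linear speed of vase_b below 0.03 m/s and contact force between vase_b and the fingers below 0.1 N and contact force between vase_b and board between 1 and 3.4 N))), for 0.2 s.
At the end, for the whole second after the job is handed in: The heavier vase is held still in the fingers, upright within 0.2 rad, its foot at least 45 mm above the table (15 mm above the tray's rim) and within 50 mm of above the tray's middle, not touching the tray; the lighter one (under 3.4 N) stands upright and still on the board, let go (((horizontal distance between vase_b and tray below 0.05 m and height (world z) of vase_b above 0.045 m and angle between vase_b's own z axis and vertical below 0.2 rad and linear speed of each of vase_b, vase_a below 0.03 m/s and contact force between vase_b and the fingers above 0.5 N and contact force between vase_b and tray below 0.1 N and height (world z) of vase_a between 0.015 and 0.025 m and angle between vase_a's own z axis and vertical below 0.15 rad and contact force between vase_a and the fingers below 0.1 N and contact force between vase_a and board between 1 and 3.4 N) or (horizontal distance between vase_a and tray below 0.05 m and height (world z) of vase_a above 0.045 m and angle between vase_a's own z axis and vertical below 0.2 rad and linear speed of each of vase_a, vase_b below 0.03 m/s and contact force between vase_a and the fingers above 0.5 N and contact force between vase_a and tray below 0.1 N and height (world z) of vase_b between 0.015 and 0.025 m and angle between vase_b's own z axis and vertical below 0.15 rad and contact force between vase_b and the fingers below 0.1 N and contact force between vase_b and board between 1 and 3.4 N))); the arm keeps its last pose, push and grip.
It fails at once if a vase tipped over (more than 0.6 rad) (angle between any of vase_a, vase_b's own z axis and vertical above 0.6 rad).
It fails at once if a vase dropped (falling free faster than 0.45 m/s, about 10 mm of fall) ((linear speed of vase_a above 0.45 m/s and contact force between vase_a and the fingers below 0.1 N) or (linear speed of vase_b above 0.45 m/s and contact force between vase_b and the fingers below 0.1 N)).
It fails at once if the bowl, the knife or the sanding block moved more than 30 mm (distance of any of bowl, knife, sanding_block from where it was at the start of the episode above 0.03 m).
It also fails if it takes over 70 s, if anything falls off the work surface, if the arm or the gripper's body presses on something with over 40 N, if the wrist force passes 120 N, or if a joint passes its speed limit or range.

## Robot

A 6-joint arm with a two-finger parallel gripper is mounted at the origin on the work surface. World frame = base frame: x ahead of the robot, y to its left, z up, the work surface at z = 0. Lengths are in m, angles in rad, forces in N, time in s.
With the tool pointing down it reaches from about 0.35 to 0.775 m from the base axis. Payload 5.5 kg.
Tool frame: the origin (TCP) lies where the fingers leave the gripper's body, on its centre line; the fingertips stand 73 mm ahead of it and the grasp point (between the pads) lies 54 mm ahead of it; z points along the fingers, y is the direction in which the jaws open and shut (so a half turn about z gives the same grasp; the last joint's range is limited). The gripper opens to 85 mm and grips with 20 to 120 N. Pads are 22 mm wide; open, the fingers measure 114 mm over their backs; the gripper's body (76 mm by 85 mm) begins 54 mm behind the grasp point. The pads swing forward as they close: fully open they stand 13 mm farther back than shut.
Start: joints at [1.034, 0.313, 0.046, 1.304, 0, 1.431], TCP at [0.222, 0.53, 0.304] pointing down, gripper open.
Joint ranges: [-2.76, 2.76], [-0.86, 1.69], [-1.03, 1.26], [-2.2, 2.34], [-1.47, 1.5], [-3.14, 3.14]. Speed limits (rad/s): [2.57, 2.57, 3.14, 3.14, 3.14, 3.14].

## Interface

Orientations are given as a unit quaternion [w, x, y, z].
In Python, from workcell import env, read_camera, job, cut_out gives the robot as it stands.
- The arm moves only by the tool servo_tool, never from a script. Its argument "deltas" is a list of rows, each an object of numbers: "dx", "dy", "dz": the shift along the world's x, y, z in mm; "rx", "ry", "rz": the turn, a rotation vector about the world's x, y, z in rad; "fingers": the closure, from -1 (fully open) to 1 (shut). A call has 1 to 8 rows; each row shifts and turns the commanded pose from where the row before left it; what a row does not reach is not made up. A row lasts 1/10 s, in which the tool goes at most 50 mm and 8.59 degrees, less where a joint would pass 70% of its speed; a pose out of reach is approached as far as the arm can. A call is refused whole if a number of a shift passes 50 or a number of a turn 0.15, either way. A call with a gripper value outside its range is refused whole. The fingers move at their own pace and stop on an object; "newtons" is the grip in N (left out, the last holds). Time passes only in rows, so rows that do not move let the fingers close. It gives the time, the measured TCP pose, the force and the opening at its end, in the units of the state.
- env.get_state(): the state, without advancing time (a new reading comes with each control period).
- read_camera(name): name is "scene" or "top"; returns a dict with "img" (420x560x3 uint8, red, green, blue), "intrinsics" (3x3 intrinsics, pixels), "extrinsics" (4x4, takes a point from camera to world coordinates). Camera axes: x right, y down, z forward; pixel columns grow to the right and rows downward; lengths in m; the calibration is good to about 2 mm. A picture is of the moment at which its call begins. There is no depth.
- job.hand_in(): hands the job in, once; it reports no verdict.
Trained networks look in the newest picture that a camera, given by its name, has taken for a name from the list of things; names that differ only in an ending like _2 or _b are one class to them, and where a whole thing is asked for, a point or a joint stands for the part that bears it (a point fixed in the world has none). Each returns a list of dicts, best first, with "confidence" (0 to 1); they miss things now and then, are a little off and sometimes report something else, mostly with a low value. They report only what shows in the picture. A call takes as long as a camera call. They do not tell look-alikes from the thing itself.
- cut_out(target, camera): "region" (420x560 bool, what is visible of it) and "extent" ([left, top, right, bottom] in pixels, round what is visible of it).
The state is a dict: "clock": time; "joint_pos": joint angles; "qvel": joint speeds; "tau": joint torques, N m; "tcp_pos": TCP position; "orientation": TCP orientation; "wrist_force": force on the tool from outside, world axes, zero at the start; "ft_torque": the same for the moment, N m; "finger_gap": finger opening in m.
Only numpy, scipy, OpenCV 4.12 (cv2) and the standard library are available. Lean on these libraries where they do the work, as an engineer would, in place of code of your own. Each camera call takes 0.05 s, during which the arm holds its last target. There are 200 camera calls.

## Working session

There is one attempt and no reset: what is moved stays moved. The work goes in short steps, Python scripts to look and compute and a tool call to move; the robot and the scene stay as the last step left them, time stands still between calls to the robot, and variables do not carry over. Pictures are saved under pics/ and viewed, about 8 in all and at most 12, crops included, and the job is handed in when it is done.

Besides the shell and the picture viewer there is one more tool, called as name(argument=value, ...), one argument or row to a line, values as JSON. servo_tool: Moves the arm, as the interface text tells. Its arguments: {"type":"object","properties":{"deltas":{"type":"array"},"newtons":{"type":"number"}},"required":["deltas"]}

```bash
mkdir -p pics
cat > h.py <<'E'
from workcell import env, read_camera, job, cut_out
import numpy as np, cv2
def save(c,n): cv2.imwrite(n,c["img"][:,:,::-1])
def ray(c,u,v,z):
    K=np.array(c["intrinsics"]);T=np.array(c["extrinsics"])
    d=T[:3,:3]@np.linalg.inv(K)@[u,v,1];o=T[:3,3]
    return o+d*(z-o[2])/d[2]
def proj(c,p):
    K=np.array(c["intrinsics"]);T=np.array(c["extrinsics"])
    q=K@(T[:3,:3].T@(np.array(p)-T[:3,3]));return q[:2]/q[2]
E
python3 - <<'E'
from h import *
ims=[]
for n in("top","scene"):
    c=read_camera(n);ims.append(c["img"]);print(n,np.round(np.array(c["extrinsics"]),3).tolist())
    save(c,f"pics/{n}0.png")
    for t in("vase_a","tray","board"):
        for r in cut_out(t,n):
            m=r["region"];ys,xs=np.nonzero(m);print(t,round(r["confidence"],2),r["extent"],xs.mean().round(1),ys.mean().round(1),ray(c,xs.mean(),ys.mean(),.03).round(3))
print(env.get_state())
E
```

```text
top [[-0.042, -0.979, 0.202, 0.36], [-0.999, 0.041, -0.008, -0.02], [-0.001, -0.202, -0.979, 0.91], [0.0, 0.0, 0.0, 1.0]]
vase_a 0.95 [206.5, 277.7, 244.5, 315.6] 224.1 295.5 [0.358 0.098 0.03 ]
vase_a 0.9 [280.9, 275.5, 319.9, 317.1] 301.5 296.3 [ 0.349 -0.071  0.03 ]
vase_a 0.72 [152.9, 208.9, 194.5, 243.9] 174.0 226.4 [0.516 0.21  0.03 ]
vase_a 0.66 [236.8, 197.2, 271.0, 230.8] 256.4 214.0 [0.536 0.022 0.03 ]
vase_a 0.56 [116.3, 303.1, 167.1, 345.1] 142.3 324.1 [0.305 0.276 0.03 ]
tray 0.79 [334.3, 163.1, 460.7, 272.7] 396.9 217.3 [ 0.515 -0.297  0.03 ]
board 0.6 [124.5, 176.2, 303.2, 265.7] 210.4 221.1 [0.524 0.127 0.03 ]
scene [[-0.156, 0.682, -0.715, 1.117], [0.988, 0.103, -0.117, 0.038], [-0.006, -0.724, -0.69, 0.633], [0.0, 0.0, 0.0, 1.0]]
vase_a 0.95 [383.3, 166.6, 427.2, 239.1] 407.6 206.4 [0.444 0.211 0.03 ]
vase_a 0.87 [341.6, 132.6, 373.2, 197.5] 358.4 165.9 [0.311 0.099 0.03 ]
vase_a 0.85 [272.8, 121.7, 306.3, 184.8] 289.8 157.6 [ 0.301 -0.077  0.03 ]
vase_a 0.67 [406.5, 124.8, 447.5, 188.4] 430.9 156.0 [0.241 0.284 0.03 ]
vase_a 0.66 [300.5, 165.3, 338.3, 238.9] 319.9 
[... 169 characters left out ...]
 ]
{'clock': 0.4, 'joint_pos': array([1.03438405e+00, 3.13345736e-01, 4.59588668e-02, 1.30358932e+00,
       5.61439583e-06, 1.43121017e+00]), 'qvel': array([ 4.64317772e-05, -1.20831183e-04,  3.38940910e-03,  8.39241481e-04,
        4.77647765e-04,  9.00438593e-04]), 'tau': array([-1.49401694e-03, -4.79896402e+01,  2.98392373e+01,  5.14279833e-03,
       -1.71531801e-04,  9.21610990e-06]), 'tcp_pos': array([0.2222282 , 0.53030843, 0.30378238]), 'orientation': array([-3.24696566e-05,  1.97113777e-01,  9.80380615e-01, -8.39122771e-05]), 'wrist_force': array([-0.32313279, -0.40656162,  0.04063192]), 'ft_torque': array([-0.0139393 , -0.01560887,  0.00132443]), 'finger_gap': 0.08551835227616278}
```

View pics/top0.png

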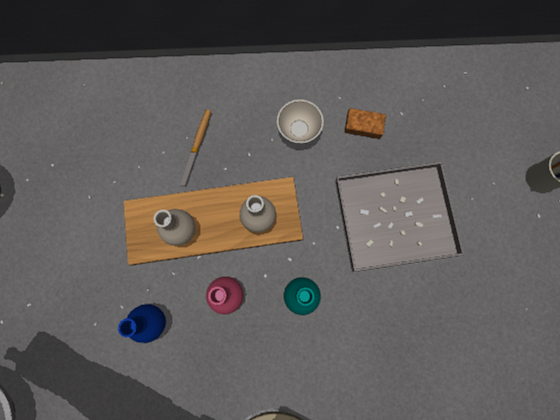

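View pics/scene0.png

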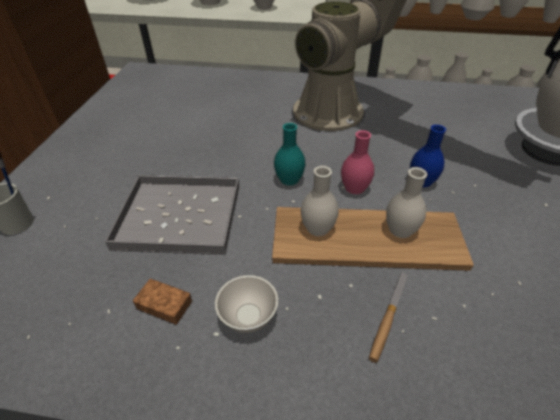

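The two white vases on the board are at (174,226) and (256,214) in the top picture, and (408,206) and (320,204) in the scene picture. They are the only clay-white vases standing on the board. The blue (142,324), pink (224,295) and turquoise (301,296) ones stand on the table as decoys. I'll fit the positions and confirm in a crop.

```bash
cat >> h.py <<'E'
from scipy.optimize import least_squares
PR=[(0,25),(48,40),(80,32),(110,16),(146,16),(155,17.5)]
def ext(c,x,y,z,prof=PR):
    a=np.linspace(0,6.283,60)
    P=np.array([proj(c,(x+r/1e3*np.cos(t),y+r/1e3*np.sin(t),z+h/1e3)) for h,r in prof for t in a])
    return np.r_[P.min(0),P.max(0)]
def fit(obs,x0,z=.02):
    f=lambda p:np.concatenate([ext(c,p[0],p[1],z)-e for c,e in obs])
    s=least_squares(f,x0,loss="soft_l1");return s.x,s.fun.round(1)
E
python3 - <<'E'
from h import *
C={n:read_camera(n) for n in("top","scene")}
D={n:cut_out("vase_a",n) for n in C}
for tu,su,x0 in (((174,226),(408,206),(.5,.2)),((256,214),(320,204),(.5,.02))):
    obs=[]
    for n,u in(("top",tu),("scene",su)):
        r=min(D[n],key=lambda r:np.hypot((r["extent"][0]+r["extent"][2])/2-u[0],(r["extent"][1]+r["extent"][3])/2-u[1]))
        obs.append((C[n],np.array(r["extent"])))
    print(fit(obs,x0),[fit([o],x0)[0].round(3) for o in obs])
for n in C:
    for k in("tray",):
        r=cut_out(k,n)[0]; 
        q=cv2.boxPoints(cv2.minAreaRect(np.argwhere(r["region"])[:,::-1].astype(np.float32)))
        h=cv2.approxPolyDP(cv2.convexHull(np.argwhere(r["region"])[:,::-1].astype(np.int32)),8,True)[:,0]
        p=[ray(C[n],*u,.03)[:2].round(3).tolist() for u in h];print(n,p,np.mean(p,0))
im=C["top"]["img"][140:360,100:380,::-1];cv2.imwrite("pics/crop.png",cv2.resize(im,None,fx=2.8,fy=2.7))
E
```

```text
(array([0.50366069, 0.1985411 ]), array([ -2.1,   0.7,  -2.9,   0.9, -20.5,  41.6, -17.6,  49.9])) [array([0.505, 0.194]), array([0.337, 0.253])]
(array([0.53198835, 0.02303261]), array([-0.3, -3.1,  0.2, -0.1, -2.2, -1.1,  6.3, -3.1])) [array([0.528, 0.023]), array([0.539, 0.019])]
top [[0.426, -0.431], [0.399, -0.185], [0.612, -0.165], [0.64, -0.411]] [ 0.51925 -0.298  ]
scene [[0.407, -0.189], [0.64, -0.159], [0.659, -0.401], [0.427, -0.432]] [ 0.53325 -0.29525]
```

View pics/crop.png

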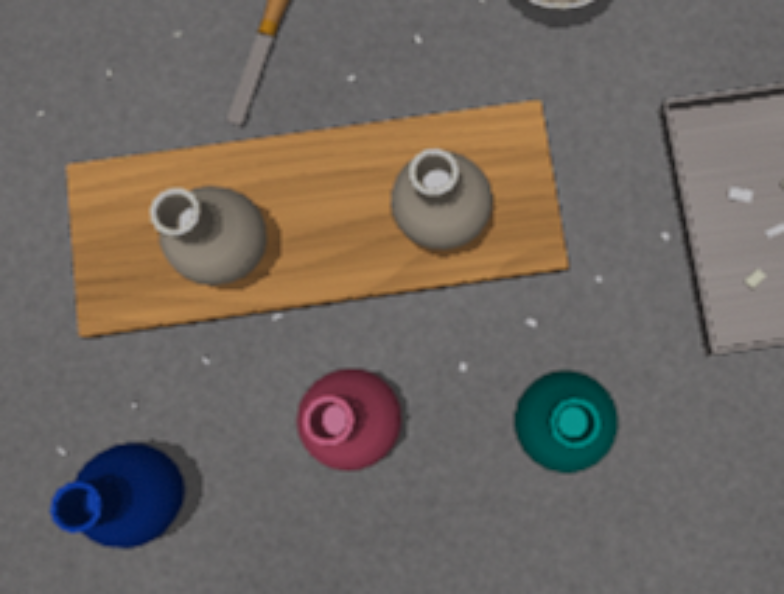

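The crop confirms two white vases on the board, with mouths at about (163,218.5) and (255.4,204) in the top picture. The left scene fit matched the wrong detection, so I'll refit with the earlier extents and the mouth centres.

Run:
```python
from h import *
C={n:read_camera(n) for n in("top","scene")}
print(fit([(C["top"],np.array([152.9,208.9,194.5,243.9])),(C["scene"],np.array([383.3,166.6,427.2,239.1]))],(.5,.2)))
print(fit([(C["top"],np.array([236.8,197.2,271,230.8])),(C["scene"],np.array([300.5,165.3,338.3,238.9]))],(.5,.02)))
print("mouth",ray(C["top"],162.9,218.5,.175),ray(C["top"],255.4,204.1,.175),ray(C["scene"],416.5,174.5,.175),ray(C["scene"],322,172.5,.175))
```

```text
(array([0.509264  , 0.19395065]), array([ 0.4, -1. ,  0.7,  0.6,  2.5,  0.4,  0. , -0.9]))
(array([0.53091692, 0.02116043]), array([ 0.9, -3.9,  3.4,  0.4,  1.2,  0.3,  2. , -2.4]))
mouth [0.50616005 0.19311565 0.175     ] [0.52681982 0.01660827 0.175     ] [0.51506818 0.1915746  0.175     ] [0.53519957 0.01704524 0.175     ]
```

servo_tool(
  deltas=[
    {"dx": 29,"dy": -34,"fingers": -1},
    {"dx": 29,"dy": -34},
    {"dx": 29,"dy": -34},
    {"dx": 29,"dy": -34},
    {"dx": 29,"dy": -34},
    {"dx": 29,"dy": -34},
    {"dx": 29,"dy": -34},
    {"dx": 29,"dy": -34},
  ],
  newtons=40,
)

```text
invalid input at $.deltas[0]: expected keys dx, dy, dz, rx, ry, rz, fingers
```

servo_tool(
  deltas=[
    {"dx": 27,"dy": -32},
    {"dx": 27,"dy": -33},
    {"dx": 0},
    {"dx": 0},
    {"dx": 0},
  ],
)

```text
invalid input at $.deltas[0]: expected keys dx, dy, dz, rx, ry, rz, fingers
```

servo_tool(
  deltas=[
    {"dx": 29,"dy": -34,"dz": 0,"rx": 0,"ry": 0,"rz": 0,"fingers": -1},
    {"dx": 29,"dy": -34,"dz": 0,"rx": 0,"ry": 0,"rz": 0,"fingers": -1},
    {"dx": 29,"dy": -34,"dz": 0,"rx": 0,"ry": 0,"rz": 0,"fingers": -1},
    {"dx": 29,"dy": -34,"dz": 0,"rx": 0,"ry": 0,"rz": 0,"fingers": -1},
    {"dx": 29,"dy": -34,"dz": 0,"rx": 0,"ry": 0,"rz": 0,"fingers": -1},
    {"dx": 29,"dy": -34,"dz": 0,"rx": 0,"ry": 0,"rz": 0,"fingers": -1},
    {"dx": 29,"dy": -34,"dz": 0,"rx": 0,"ry": 0,"rz": 0,"fingers": -1},
    {"dx": 29,"dy": -34,"dz": 0,"rx": 0,"ry": 0,"rz": 0,"fingers": -1},
  ],
  newtons=40,
)

```text
clock: 1.6
tcp_pos: [0.4552, 0.2568, 0.3042]
orientation: [0.0, 0.197, 0.98, 0.0]
wrist_force: [0.7, 1.3, 0.0]
finger_gap: 0.0854
```

servo_tool(
  deltas=[
    {"dx": 27,"dy": -32,"dz": 0,"rx": 0,"ry": 0,"rz": 0,"fingers": -1},
    {"dx": 28,"dy": -33,"dz": 0,"rx": 0,"ry": 0,"rz": 0,"fingers": -1},
    {"dx": 0,"dy": 0,"dz": 0,"rx": 0,"ry": 0,"rz": 0,"fingers": -1},
    {"dx": 0,"dy": 0,"dz": 0,"rx": 0,"ry": 0,"rz": 0,"fingers": -1},
    {"dx": 0,"dy": 0,"dz": 0,"rx": 0,"ry": 0,"rz": 0,"fingers": -1},
  ],
)

```text
clock: 2.1
tcp_pos: [0.5086, 0.1939, 0.3039]
orientation: [-0.0, 0.197, 0.98, 0.0]
wrist_force: [-0.5, -1.0, 0.0]
finger_gap: 0.0852
```

servo_tool(
  deltas=[
    {"dx": 0,"dy": 0,"dz": -30,"rx": 0,"ry": 0,"rz": 0,"fingers": -1},
    {"dx": 0,"dy": 0,"dz": -30,"rx": 0,"ry": 0,"rz": 0,"fingers": -1},
    {"dx": 0,"dy": 0,"dz": -25,"rx": 0,"ry": 0,"rz": 0,"fingers": -1},
    {"dx": 0,"dy": 0,"dz": -17,"rx": 0,"ry": 0,"rz": 0,"fingers": -1},
    {"dx": 0,"dy": 0,"dz": 0,"rx": 0,"ry": 0,"rz": 0,"fingers": -1},
    {"dx": 0,"dy": 0,"dz": 0,"rx": 0,"ry": 0,"rz": 0,"fingers": -1},
  ],
)

```text
clock: 2.7
tcp_pos: [0.5086, 0.1944, 0.2024]
orientation: [-0.0, 0.196, 0.981, 0.0]
wrist_force: [0.5, -1.1, 0.1]
finger_gap: 0.0852
```

Run:
```python
from h import *
C=[read_camera(n) for n in("top","scene")]
a=cv2.resize(C[0]["img"][150:290,100:260],None,fx=2.4,fy=2.4);b=cv2.resize(C[1]["img"][110:250,350:510],None,fx=2.4,fy=2.4)
cv2.imwrite("pics/g1.png",np.hstack([a,b])[:,:,::-1])
```

```text
(no output)
```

View pics/g1.png

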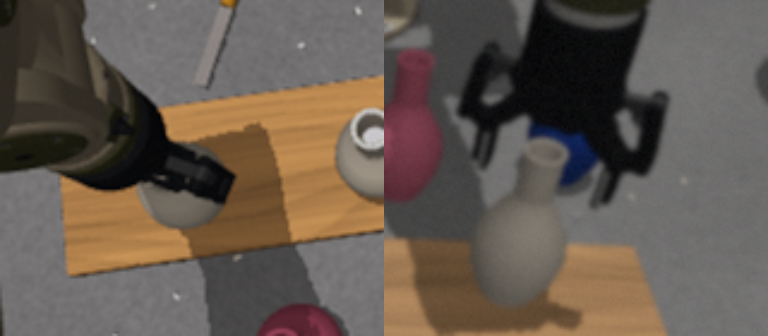

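The mouth sits between the open fingers (tips at about (485,160) and (605,195) in the right crop, neck at (541,180)). Closing.

servo_tool(
  deltas=[
    {"dx": 0,"dy": 0,"dz": 0,"rx": 0,"ry": 0,"rz": 0,"fingers": 1},
    {"dx": 0,"dy": 0,"dz": 0,"rx": 0,"ry": 0,"rz": 0,"fingers": 1},
    {"dx": 0,"dy": 0,"dz": 0,"rx": 0,"ry": 0,"rz": 0,"fingers": 1},
    {"dx": 0,"dy": 0,"dz": 0,"rx": 0,"ry": 0,"rz": 0,"fingers": 1},
    {"dx": 0,"dy": 0,"dz": 0,"rx": 0,"ry": 0,"rz": 0,"fingers": 1},
    {"dx": 0,"dy": 0,"dz": 0,"rx": 0,"ry": 0,"rz": 0,"fingers": 1},
    {"dx": 0,"dy": 0,"dz": 0,"rx": 0,"ry": 0,"rz": 0,"fingers": 1},
    {"dx": 0,"dy": 0,"dz": 0,"rx": 0,"ry": 0,"rz": 0,"fingers": 1},
  ],
  newtons=40,
)

```text
clock: 3.6
tcp_pos: [0.5094, 0.1931, 0.2024]
orientation: [0.0, 0.197, 0.98, -0.0]
wrist_force: [-1.4, -1.3, 5.7]
finger_gap: 0.0308
```

servo_tool(
  deltas=[
    {"dx": 0,"dy": 0,"dz": 0,"rx": 0,"ry": 0,"rz": 0,"fingers": 1},
    {"dx": 0,"dy": 0,"dz": 0,"rx": 0,"ry": 0,"rz": 0,"fingers": 1},
    {"dx": 0,"dy": 0,"dz": 0,"rx": 0,"ry": 0,"rz": 0,"fingers": 1},
    {"dx": 0,"dy": 0,"dz": 0,"rx": 0,"ry": 0,"rz": 0,"fingers": 1},
  ],
)

```text
clock: 4.0
tcp_pos: [0.5093, 0.1931, 0.2024]
orientation: [0.0, 0.197, 0.98, -0.0]
wrist_force: [-1.1, -1.5, 5.8]
finger_gap: 0.0306
```

servo_tool(
  deltas=[
    {"dx": 0,"dy": 0,"dz": 5,"rx": 0,"ry": 0,"rz": 0,"fingers": 1},
    {"dx": 0,"dy": 0,"dz": 8,"rx": 0,"ry": 0,"rz": 0,"fingers": 1},
    {"dx": 0,"dy": 0,"dz": 10,"rx": 0,"ry": 0,"rz": 0,"fingers": 1},
    {"dx": 0,"dy": 0,"dz": 7,"rx": 0,"ry": 0,"rz": 0,"fingers": 1},
    {"dx": 0,"dy": 0,"dz": 0,"rx": 0,"ry": 0,"rz": 0,"fingers": 1},
    {"dx": 0,"dy": 0,"dz": 0,"rx": 0,"ry": 0,"rz": 0,"fingers": 1},
    {"dx": 0,"dy": 0,"dz": 0,"rx": 0,"ry": 0,"rz": 0,"fingers": 1},
    {"dx": 0,"dy": 0,"dz": 0,"rx": 0,"ry": 0,"rz": 0,"fingers": 1},
  ],
)

```text
clock: 4.8
tcp_pos: [0.5089, 0.1933, 0.2315]
orientation: [-0.0, 0.197, 0.98, -0.0]
wrist_force: [-0.1, 0.1, -2.6]
finger_gap: 0.0309
```

servo_tool(
  deltas=[
    {"dx": 0,"dy": 0,"dz": 0,"rx": 0,"ry": 0,"rz": 0,"fingers": 1},
    {"dx": 0,"dy": 0,"dz": 0,"rx": 0,"ry": 0,"rz": 0,"fingers": 1},
  ],
)

```text
clock: 5.0
tcp_pos: [0.5091, 0.1933, 0.2317]
orientation: [-0.0, 0.197, 0.98, -0.0]
wrist_force: [0.1, 0.0, -2.9]
finger_gap: 0.0308
```

Run:
```python
from h import *
F=[]
for i in range(3):
    c=read_camera("scene");F.append(env.get_state()["wrist_force"])
print(np.round(F,2))
b=cv2.resize(c["img"][90:250,270:510],None,fx=2.4,fy=2.4)
cv2.imwrite("pics/l1.png",b[:,:,::-1])
```

```text
[[ 0.57 -0.27 -2.31]
 [-0.77  0.45 -1.67]
 [ 0.37  0.06 -2.14]]
```

View pics/l1.png

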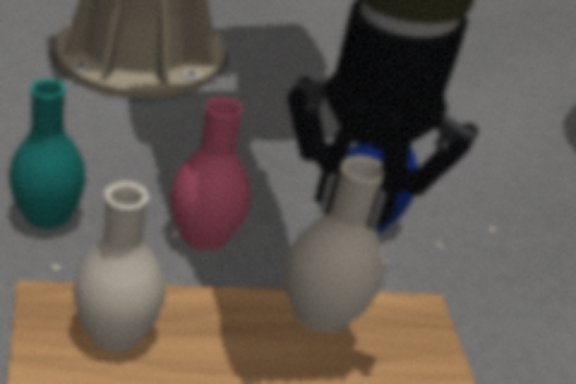

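Lifted clear, hanging upright, about 2.3 N. This is probably the lighter one. Setting it back down.

servo_tool(
  deltas=[
    {"dx": 0,"dy": 0,"dz": -8,"rx": 0,"ry": 0,"rz": 0,"fingers": 1},
    {"dx": 0,"dy": 0,"dz": -8,"rx": 0,"ry": 0,"rz": 0,"fingers": 1},
    {"dx": 0,"dy": 0,"dz": -6,"rx": 0,"ry": 0,"rz": 0,"fingers": 1},
    {"dx": 0,"dy": 0,"dz": -4,"rx": 0,"ry": 0,"rz": 0,"fingers": 1},
    {"dx": 0,"dy": 0,"dz": -2,"rx": 0,"ry": 0,"rz": 0,"fingers": 1},
    {"dx": 0,"dy": 0,"dz": -1,"rx": 0,"ry": 0,"rz": 0,"fingers": 1},
    {"dx": 0,"dy": 0,"dz": 0,"rx": 0,"ry": 0,"rz": 0,"fingers": 1},
    {"dx": 0,"dy": 0,"dz": 0,"rx": 0,"ry": 0,"rz": 0,"fingers": 1},
  ],
)

```text
clock: 5.95
tcp_pos: [0.5094, 0.1934, 0.2032]
orientation: [0.0, 0.197, 0.98, 0.0]
wrist_force: [0.5, 0.3, -1.7]
finger_gap: 0.0308
```

servo_tool(
  deltas=[
    {"dx": 0,"dy": 0,"dz": -1,"rx": 0,"ry": 0,"rz": 0,"fingers": 1},
    {"dx": 0,"dy": 0,"dz": 0,"rx": 0,"ry": 0,"rz": 0,"fingers": 1},
    {"dx": 0,"dy": 0,"dz": 0,"rx": 0,"ry": 0,"rz": 0,"fingers": 1},
  ],
)

```text
clock: 6.25
tcp_pos: [0.5095, 0.1934, 0.2024]
orientation: [0.0, 0.197, 0.98, 0.0]
wrist_force: [-0.3, 0.9, 0.1]
finger_gap: 0.0311
```

servo_tool(
  deltas=[
    {"dx": 0,"dy": 0,"dz": -0.5,"rx": 0,"ry": 0,"rz": 0,"fingers": 1},
    {"dx": 0,"dy": 0,"dz": 0,"rx": 0,"ry": 0,"rz": 0,"fingers": 0.2},
    {"dx": 0,"dy": 0,"dz": 0,"rx": 0,"ry": 0,"rz": 0,"fingers": 0},
    {"dx": 0,"dy": 0,"dz": 0,"rx": 0,"ry": 0,"rz": 0,"fingers": -0.3},
    {"dx": 0,"dy": 0,"dz": 0,"rx": 0,"ry": 0,"rz": 0,"fingers": -1},
    {"dx": 0,"dy": 0,"dz": 0,"rx": 0,"ry": 0,"rz": 0,"fingers": -1},
    {"dx": 0,"dy": 0,"dz": 0,"rx": 0,"ry": 0,"rz": 0,"fingers": -1},
    {"dx": 0,"dy": 0,"dz": 0,"rx": 0,"ry": 0,"rz": 0,"fingers": -1},
  ],
)

```text
clock: 7.05
tcp_pos: [0.5093, 0.1934, 0.2014]
orientation: [0.0, 0.197, 0.98, 0.0]
wrist_force: [0.0, 0.1, -0.8]
finger_gap: 0.0858
```

servo_tool(
  deltas=[
    {"dx": 0,"dy": 0,"dz": 0,"rx": 0,"ry": 0,"rz": 0,"fingers": -1},
    {"dx": 0,"dy": 0,"dz": 0,"rx": 0,"ry": 0,"rz": 0,"fingers": -1},
    {"dx": 0,"dy": 0,"dz": 0,"rx": 0,"ry": 0,"rz": 0,"fingers": -1},
  ],
)

```text
clock: 7.35
tcp_pos: [0.5092, 0.1934, 0.2014]
orientation: [0.0, 0.197, 0.98, 0.0]
wrist_force: [-0.5, -1.0, 0.6]
finger_gap: 0.0855
```

servo_tool(
  deltas=[
    {"dx": 0,"dy": 0,"dz": 30,"rx": 0,"ry": 0,"rz": 0,"fingers": -1},
    {"dx": 0,"dy": 0,"dz": 40,"rx": 0,"ry": 0,"rz": 0,"fingers": -1},
    {"dx": 0,"dy": 0,"dz": 30,"rx": 0,"ry": 0,"rz": 0,"fingers": -1},
    {"dx": 5,"dy": -43,"dz": 0,"rx": 0,"ry": 0,"rz": 0,"fingers": -1},
    {"dx": 6,"dy": -45,"dz": 0,"rx": 0,"ry": 0,"rz": 0,"fingers": -1},
    {"dx": 5,"dy": -45,"dz": 0,"rx": 0,"ry": 0,"rz": 0,"fingers": -1},
    {"dx": 5,"dy": -42,"dz": 0,"rx": 0,"ry": 0,"rz": 0,"fingers": -1},
    {"dx": 0,"dy": 0,"dz": 0,"rx": 0,"ry": 0,"rz": 0,"fingers": -1},
  ],
)

```text
clock: 8.15
tcp_pos: [0.531, 0.014, 0.3014]
orientation: [0.001, 0.2, 0.98, -0.001]
wrist_force: [-0.4, -0.0, 1.2]
finger_gap: 0.0854
```

servo_tool(
  deltas=[
    {"dx": 0,"dy": 0,"dz": -30,"rx": 0,"ry": 0,"rz": 0,"fingers": -1},
    {"dx": 0,"dy": 0,"dz": -30,"rx": 0,"ry": 0,"rz": 0,"fingers": -1},
    {"dx": 0,"dy": 0,"dz": -25,"rx": 0,"ry": 0,"rz": 0,"fingers": -1},
    {"dx": 0,"dy": 0,"dz": -14,"rx": 0,"ry": 0,"rz": 0,"fingers": -1},
    {"dx": 0,"dy": 0,"dz": 0,"rx": 0,"ry": 0,"rz": 0,"fingers": -1},
    {"dx": 0,"dy": 0,"dz": 0,"rx": 0,"ry": 0,"rz": 0,"fingers": -1},
  ],
)

```text
clock: 8.75
tcp_pos: [0.5302, 0.0188, 0.2027]
orientation: [-0.0, 0.197, 0.98, 0.0]
wrist_force: [0.4, 0.1, 0.9]
finger_gap: 0.0857
```

Run:
```python
from h import *
c=read_camera("scene")
print([np.round(r["extent"],1).tolist() for r in cut_out("vase_a","scene")], ext(c,.509,.1935,.02).round(1), ext(c,.53,.018,.02).round(1))
b=cv2.resize(c["img"][90:250,270:510],None,fx=2.4,fy=2.4)
cv2.imwrite("pics/g2.png",b[:,:,::-1])
```

```text
[[350.1, 132.2, 372.0, 194.6], [406.6, 124.3, 448.2, 188.9], [302.0, 168.7, 337.0, 238.9], [273.4, 123.0, 295.5, 186.5], [387.2, 169.9, 427.7, 238.1]] [385.6 166.9 426.9 238. ] [300.2 165.2 338.8 236. ]
```

View pics/g2.png

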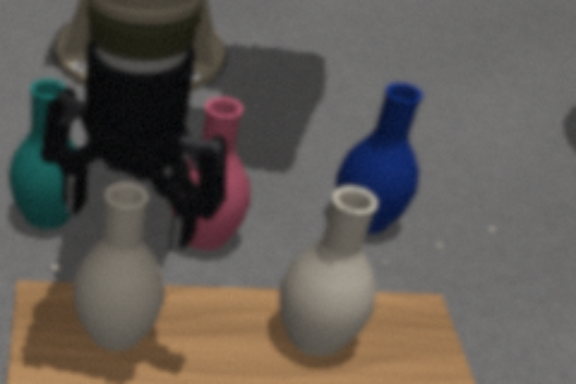

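The left vase stands again (mouth at (355,200) in the crop). The right vase's neck (125,220) is centred between the finger tips (80,205) and (188,240). Closing and lifting.

servo_tool(
  deltas=[
    {"dx": 0,"dy": 0,"dz": 0,"rx": 0,"ry": 0,"rz": 0,"fingers": 1},
    {"dx": 0,"dy": 0,"dz": 0,"rx": 0,"ry": 0,"rz": 0,"fingers": 1},
    {"dx": 0,"dy": 0,"dz": 0,"rx": 0,"ry": 0,"rz": 0,"fingers": 1},
    {"dx": 0,"dy": 0,"dz": 0,"rx": 0,"ry": 0,"rz": 0,"fingers": 1},
    {"dx": 0,"dy": 0,"dz": 0,"rx": 0,"ry": 0,"rz": 0,"fingers": 1},
    {"dx": 0,"dy": 0,"dz": 0,"rx": 0,"ry": 0,"rz": 0,"fingers": 1},
    {"dx": 0,"dy": 0,"dz": 0,"rx": 0,"ry": 0,"rz": 0,"fingers": 1},
    {"dx": 0,"dy": 0,"dz": 0,"rx": 0,"ry": 0,"rz": 0,"fingers": 1},
  ],
  newtons=50,
)

```text
clock: 9.65
tcp_pos: [0.5303, 0.0178, 0.203]
orientation: [0.0, 0.197, 0.98, -0.001]
wrist_force: [-1.3, -2.6, 5.4]
finger_gap: 0.0318
```

servo_tool(
  deltas=[
    {"dx": 0,"dy": 0,"dz": 0,"rx": 0,"ry": 0,"rz": 0,"fingers": 1},
    {"dx": 0,"dy": 0,"dz": 0,"rx": 0,"ry": 0,"rz": 0,"fingers": 1},
    {"dx": 0,"dy": 0,"dz": 0,"rx": 0,"ry": 0,"rz": 0,"fingers": 1},
  ],
)

```text
clock: 9.95
tcp_pos: [0.5303, 0.0178, 0.203]
orientation: [0.0, 0.197, 0.98, -0.001]
wrist_force: [-1.5, -3.3, 5.4]
finger_gap: 0.0318
```

servo_tool(
  deltas=[
    {"dx": 0,"dy": 0,"dz": 5,"rx": 0,"ry": 0,"rz": 0,"fingers": 1},
    {"dx": 0,"dy": 0,"dz": 8,"rx": 0,"ry": 0,"rz": 0,"fingers": 1},
    {"dx": 0,"dy": 0,"dz": 10,"rx": 0,"ry": 0,"rz": 0,"fingers": 1},
    {"dx": 0,"dy": 0,"dz": 10,"rx": 0,"ry": 0,"rz": 0,"fingers": 1},
    {"dx": 0,"dy": 0,"dz": 7,"rx": 0,"ry": 0,"rz": 0,"fingers": 1},
    {"dx": 0,"dy": 0,"dz": 0,"rx": 0,"ry": 0,"rz": 0,"fingers": 1},
    {"dx": 0,"dy": 0,"dz": 0,"rx": 0,"ry": 0,"rz": 0,"fingers": 1},
    {"dx": 0,"dy": 0,"dz": 0,"rx": 0,"ry": 0,"rz": 0,"fingers": 1},
  ],
)

```text
clock: 10.75
tcp_pos: [0.53, 0.0184, 0.242]
orientation: [-0.0, 0.197, 0.98, 0.0]
wrist_force: [-0.5, -0.7, -4.4]
finger_gap: 0.0318
```

servo_tool(
  deltas=[
    {"dx": 0,"dy": 0,"dz": 0,"rx": 0,"ry": 0,"rz": 0,"fingers": 1},
    {"dx": 0,"dy": 0,"dz": 0,"rx": 0,"ry": 0,"rz": 0,"fingers": 1},
  ],
)

```text
clock: 10.95
tcp_pos: [0.53, 0.0184, 0.242]
orientation: [-0.0, 0.197, 0.98, 0.0]
wrist_force: [0.3, 0.6, -4.2]
finger_gap: 0.0317
```

Run:
```python
from h import *
F=[]
for i in range(4):
    c=read_camera("scene");F.append(env.get_state()["wrist_force"])
print(np.round(F,2))
print([np.round(r["extent"],1).tolist() for r in cut_out("vase_a","scene")], ext(c,.53,.018,.06).round(1))
```

```text
[[ 0.02 -0.31 -5.07]
 [ 0.36  0.77 -4.84]
 [ 0.26 -0.3  -4.68]
 [ 0.11  0.01 -4.94]]
[[405.7, 125.7, 448.7, 190.2], [273.7, 124.2, 303.1, 187.7], [341.3, 130.9, 374.2, 195.3], [304.9, 149.1, 342.3, 225.6], [386.4, 167.4, 426.8, 239.2]] [300.7 147.9 340.7 222.8]
```

This one weighs about 4.7 N against 2.3 N, so the right vase is heavier. Carrying it to the tray.

servo_tool(
  deltas=[
    {"dx": 0,"dy": 0,"dz": 15,"rx": 0,"ry": 0,"rz": 0,"fingers": 1},
    {"dx": 0,"dy": -5,"dz": 20,"rx": 0,"ry": 0,"rz": 0,"fingers": 1},
    {"dx": 0,"dy": -12,"dz": 15,"rx": 0,"ry": 0,"rz": 0,"fingers": 1},
    {"dx": 0,"dy": -18,"dz": 0,"rx": 0,"ry": 0,"rz": 0,"fingers": 1},
    {"dx": 0,"dy": -22,"dz": 0,"rx": 0,"ry": 0,"rz": 0,"fingers": 1},
    {"dx": 0,"dy": -25,"dz": 0,"rx": 0,"ry": 0,"rz": 0,"fingers": 1},
    {"dx": 0,"dy": -25,"dz": 0,"rx": 0,"ry": 0,"rz": 0,"fingers": 1},
    {"dx": 0,"dy": -25,"dz": 0,"rx": 0,"ry": 0,"rz": 0,"fingers": 1},
  ],
  newtons=60,
)

```text
clock: 12.0
tcp_pos: [0.5302, -0.1146, 0.2925]
orientation: [0.0, 0.197, 0.98, 0.0]
wrist_force: [-0.5, 0.2, -5.4]
finger_gap: 0.0316
```

servo_tool(
  deltas=[
    {"dx": 0,"dy": -25,"dz": 0,"rx": 0,"ry": 0,"rz": 0,"fingers": 1},
    {"dx": 0,"dy": -25,"dz": 0,"rx": 0,"ry": 0,"rz": 0,"fingers": 1},
    {"dx": 0,"dy": -25,"dz": 0,"rx": 0,"ry": 0,"rz": 0,"fingers": 1},
    {"dx": -2,"dy": -25,"dz": 0,"rx": 0,"ry": 0,"rz": 0,"fingers": 1},
    {"dx": -2,"dy": -25,"dz": 0,"rx": 0,"ry": 0,"rz": 0,"fingers": 1},
    {"dx": 0,"dy": -20,"dz": 0,"rx": 0,"ry": 0,"rz": 0,"fingers": 1},
    {"dx": 0,"dy": -15,"dz": 0,"rx": 0,"ry": 0,"rz": 0,"fingers": 1},
    {"dx": 0,"dy": -15,"dz": 0,"rx": 0,"ry": 0,"rz": 0,"fingers": 1},
  ],
)

```text
clock: 12.8
tcp_pos: [0.5263, -0.2894, 0.2923]
orientation: [-0.0, 0.197, 0.98, 0.0]
wrist_force: [0.5, -0.3, -5.3]
finger_gap: 0.0316
```

servo_tool(
  deltas=[
    {"dx": 0,"dy": -8,"dz": 0,"rx": 0,"ry": 0,"rz": 0,"fingers": 1},
    {"dx": 0,"dy": 0,"dz": 0,"rx": 0,"ry": 0,"rz": 0,"fingers": 1},
    {"dx": 0,"dy": 0,"dz": 0,"rx": 0,"ry": 0,"rz": 0,"fingers": 1},
    {"dx": 0,"dy": 0,"dz": 0,"rx": 0,"ry": 0,"rz": 0,"fingers": 1},
    {"dx": 0,"dy": 0,"dz": 0,"rx": 0,"ry": 0,"rz": 0,"fingers": 1},
    {"dx": 0,"dy": 0,"dz": 0,"rx": 0,"ry": 0,"rz": 0,"fingers": 1},
  ],
)

```text
clock: 13.4
tcp_pos: [0.5263, -0.296, 0.2926]
orientation: [0.0, 0.197, 0.98, 0.0]
wrist_force: [0.3, -0.6, -5.5]
finger_gap: 0.0314
```

Run:
```python
from h import *
s=env.get_state();print(s["tcp_pos"],s["wrist_force"],s["joint_pos"].round(2))
c=read_camera("scene");t=read_camera("top")
p=s["tcp_pos"];x,y=p[:2]
for r in cut_out("vase_a","scene"): print(np.round(r["extent"],1))
print(ext(c,x,y,p[2]-.182).round(1))
cv2.imwrite("pics/end.png",np.hstack([cv2.resize(i["img"],(400,300)) for i in(c,t)])[:,:,::-1])
```

```text
[ 0.52634363 -0.29604176  0.29257746] [ 0.30514912 -0.5728924  -5.45274014] [-0.65  0.37  0.1   1.3   0.   -0.25]
[148.8 114.4 186.5 191.7]
[381.9 168.1 425.3 241.2]
[340.3 130.8 372.7 195.2]
[273.2 125.3 305.4 187.9]
[407.1 127.  448.3 189.3]
[144.6 109.9 187.  188. ]
```

View pics/end.png

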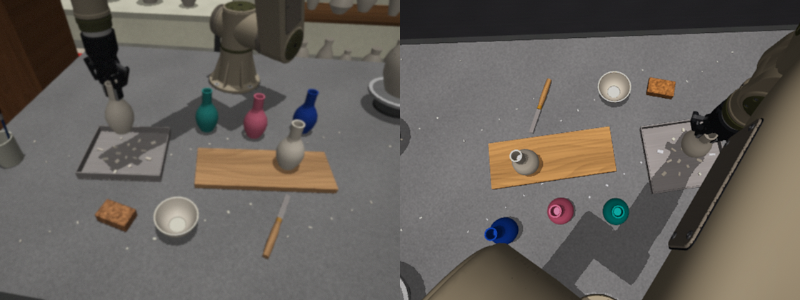

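The heavier vase hangs upright above the tray ((120,110) in the left half of the picture). The lighter one stands on the board, and the bowl, knife and block are in place.

```bash
python3 -c "
from workcell import job
print(job.hand_in())"
```

```text
the job is handed in; nothing more can be done
None
```

I lifted both vases and felt about 2.3 N for the left one and 4.7 N for the right one, so the right vase is the heavier. The left vase is back on the board, let go. The arm is holding the right one over the scrap tray, and the job is handed in.

- **Held vase:** the last reading put the gripper at (0.526, −0.296), within about 10 mm of both tray-middle estimates. The foot is about 0.11 m above the table. The finger gap was steady at 31 mm and the felt load was about 5.4 N. The last picture shows it upright.
- **Lighter vase and bystanders:** the last picture shows the lighter vase upright on the board, with the bowl, knife and sanding block where they were.
- **Disagreements:**
    - One early fit of the left vase matched the blue decoy. I dropped it and refitted.
    - In the last check the held vase showed about 4 pixels lower than predicted.
    - Wrist force readings were noisy by about 0.5 N, and the held load read 4.2 to 5.5 N. That is still well above the other vase.
- **Not checked:** the hand-in reported no verdict, and I could not read the contact forces it judges by.

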